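Seat a shoe box in the packing jig and snap the latch lever over

TASK

With the fingertips, gently push the shoe box along the packing jig until it is fully home against the end stop, then flip the jig's latch lever past its centre so that it snaps down across the near end of the box and locks it in. Do not grip the lever, keep the box flat on the jig without lifting or tipping it, and leave the tape roll, the pen cup and the scanner where they are.

Things in the scene. Friction and masses are not known exactly. Their poses are not given: they have to be found in the camera images.
- jig: Packing jig fixed to the bench: plywood plate 330 x 240 x 12 mm. Two aluminium guide rails along its x, inner faces at y = -66 and +66 mm, tops at z = 34; far end stop, near face at x = +150, top at z = 67. Origin on the bench surface, mid-channel; x runs along the channel away from the robot to the stop, y left, z up. The near end is open. Yaw up to 0.4 rad.
- shoebox: Cardboard shoe box with white lid, 180 (its x) x 120 x 75 mm high, 0.25 to 0.5 kg, loose on the plate between the rails, 6 mm play each side. Origin: centre of its underside. Starts 50 to 85 mm short of the stop. Home: far end on the stop, origin at jig x = +60 mm, near end at jig x = -30. Slides at 1 to 4 N, but may take up to 14 N to break away.
- latch_pivot (a point): Hinge of the latch lever, at jig (-42, +92, +50) mm, in a steel bracket (27 mm along jig x, 28 along y, top at z = 60 mm) left of the left rail. The hinge axis runs along jig x.
- latch_knob (a point): Centre of the black ball knob (22 mm) on the end of the latch lever, a straight steel rod 10 mm thick, 95 mm from hinge to knob centre, swinging in the jig's y-z plane at jig x = -42 mm. Open, the knob is at jig (-42, +133, +136) mm; upright, its top is at z = 156. The bench on its outer (left) side is free for 100 mm.
- latch (a joint): Lever angle, rad. 0: open, leaning left (jig +y) 0.45 from upright; grows as it is pushed to the right (jig -y) over the top. A spring holds it at both ends; dead centre about 0.55, beyond it snaps to 1.95: level across the channel at z = 50 mm, its rod 7 mm before a box that is home. On a box that is not home it stops on the lid at about 1.05. Pushing it over takes 1 to 2 N at the knob.
- tape: Bystander: roll of packing tape lying flat, 90 mm across, 48 mm high. Origin at the centre of its underside.
- pen_cup: Bystander: grey cup of pens, 72 mm across, 95 mm high, pens to 140 mm. Origin at the centre of its underside.
- scanner: Bystander: hand scanner lying flat, 155 x 45 x 39 mm. Origin on the bench under its middle, x along its length.
Not all that is in view belongs to the job. What is shaped like the shoebox but blue or pink is not meant.

How it is judged:
By the outcome, as a careful person would: the job done as asked, in the order asked, and still so for the second after the job is handed in, with the robot touching nothing.
It also fails if it takes over 48 s, if anything falls off the work surface, if the arm or the gripper's body presses on something with over 40 N, if the wrist force passes 120 N, or if a joint passes its speed limit or range.

ROBOT

A 7-joint arm with a two-finger parallel gripper is mounted at the origin on the work surface. World frame = base frame: x ahead of the robot, y to its left, z up, the work surface at z = 0. Lengths are in mm, angles in rad, forces in N, time in s.
With the tool pointing down it reaches from about 400 to 875 mm from the base axis. Payload 4.4 kg.
Tool frame: the origin (TCP) lies at the very end of the fingers, on their centre line; the grasp point (between the pads) lies 19 mm behind it (arm.pinch_z is the z of the grasp point in the tool frame, in mm); z points along the fingers, y is the direction in which the jaws open and shut (so a half turn about z gives the same grasp; the last joint's range is limited). The gripper opens to 85 mm and grips with 20 to 120 N. Pads are 22 mm wide; open, the fingers measure 114 mm over their backs; the gripper's body (76 mm by 85 mm) begins 54 mm behind the grasp point. The pads swing forward as they close: fully open they stand 13 mm farther back than shut.
Start: joints at [-1.241, 0.628, 0.038, 1.517, -0.027, 0.996, -0.02], TCP at [250.583, 599.771, 231.313] pointing down, gripper open.
Joint ranges: [-3.06, 3.06], [-0.37, 2.12], [-1.25, 1.32], [0.18, 2.47], [-1.1, 4.24], [0.23, 1.98], [-2.94, 2.94]. Speed limits (rad/s): [2.57, 2.57, 3.14, 3.14, 3.14, 3.14, 3.14].

INTERFACE

Orientations are given as a 3x3 rotation matrix whose columns are the frame's x, y, z axes.
In Python, from workcell import arm gives the robot as it stands.
- The arm moves only by the tool jog_arm, never from a script. Its argument "deltas" is a list of rows, each an object with "gripper": the opening, from 0 (shut) to 1 (fully open); "offset": the shift along the tool's x, y, z in cm, a list of three; "dr": the turn, a rotation vector about the tool's x, y, z in rad, a list of three. A call has 1 to 8 rows; each row is the pose to reach, as a shift and turn from the pose commanded when the call began, along the tool's axes at that moment; what a row does not reach only later rows make up. A row lasts 1/12 s, in which the tool goes at most 41.7 mm and 7.16 degrees, less where a joint would pass 70% of its speed; a pose out of reach is approached as far as the arm can. A call with a gripper value outside its range is refused whole. The fingers move at their own pace and stop on an object; "force" is the grip in N (left out, the last holds). Time passes only in rows, so rows that repeat a pose let the fingers close. It gives the time, the measured TCP pose, the force and the opening at its end, in the units of the state.
- arm.read_state(): the state, without advancing time (a new reading comes with each control period).
- arm.capture(name): name is "side" or "top" or "wrist"; returns (picture, depth): 480x640x3 uint8, red, green, blue; 480x640 float32, mm along the optical axis (not along the pixel's ray), 0 where there is no reading.
- arm.calibration(name): a dict with "fovy" (degrees; the focal length in pixels is half the picture's height over the tangent of half this angle, whatever the lens; pixels are square), "cx", "cy" (the principal point, pixels), "R" (3x3) and "t" (3): a world point X has camera coordinates R X + t. Camera axes: x right, y down, z forward; pixel columns grow to the right and rows downward; lengths in mm; the calibration is good to about 2 mm. A picture is of the moment at which its call begins: read the wrist's pose just before it. calibration takes no time and is no camera call; for the wrist camera it gives the pose at the moment of the call.
- arm.finish_job(): hands the job in, once; it reports no verdict.
Trained networks look in the newest picture that a camera, given by its name, has taken for a name from the list of things; names that differ only in an ending like _2 or _b are one class to them, and where a whole thing is asked for, a point or a joint stands for the part that bears it (a point fixed in the world has none). Each returns a list of dicts, best first, with "p" (0 to 1); they miss things now and then, are a little off and sometimes report something else, mostly with a low value. They report only what shows in the picture. A call takes as long as a camera call. They do not tell look-alikes from the thing itself.
- arm.look_for(name, camera): "centre" ([x, y, z] in mm, in world coordinates, good to about 4 mm: the middle of the surface that is visible of it).
- arm.cut_out(name, camera): "region" (480x640 bool, what is visible of it).
- arm.mark_of(name, camera): "centre" ([x, y, z] in mm, in world coordinates, good to about 4 mm: a listed point, or the origin of a listed thing).
The state is a dict: "time_s": time; "joints": joint angles; "qvel": joint speeds; "joint_torque": joint torques, N m; "ee_pos": TCP position; "tool_rot": TCP orientation; "ft_force": force on the tool from outside, world axes, zero at the start; "moment": the same for the moment, N m; "grip_width": opening from 0.0 (shut) to 1.0 (fully open).
Only numpy, scipy, OpenCV 4.12 (cv2) and the standard library are available. Lean on these libraries where they do the work, as an engineer would, in place of code of your own. Each camera call takes 0.05 s, during which the arm holds its last target.

## Working session

There is one attempt and no reset: what is moved stays moved. The work goes in short steps, Python scripts to look and compute and a tool call to move; the robot and the scene stay as the last step left them, time stands still between calls to the robot, and variables do not carry over. Pictures are saved under pics/ and viewed, and the job is handed in when it is done.

Besides the shell and the picture viewer there is one more tool, called after "Emit:" as a command line: name --argument value ..., lists and objects as JSON in quotes. jog_arm: Moves the arm, as the interface text tells. Its arguments: {"type":"object","properties":{"deltas":{"type":"array"},"force":{"type":"number"}},"required":["deltas"]}

```bash
ls; mkdir -p pics; python3 - <<'E'
from workcell import arm
import cv2,numpy as np
np.set_printoptions(precision=3,suppress=True)
for n in ("side","top"):
    p,d=arm.capture(n); cv2.imwrite(f"pics/{n}0.png",p[:,:,::-1]); np.savez(f"pics/{n}0.npz",p=p,d=d)
    c=arm.calibration(n); print(n,c)
    for t in ("jig","shoebox","latch_pivot","latch_knob","tape","pen_cup","scanner"):
        print(t,[(np.round(r["centre"],1).tolist(),round(r["p"],2)) for r in arm.mark_of(t,n)[:3]])
print(arm.read_state())
E
```

```text
pics
side {'fovy': 53.02339192133941, 'cx': 314.9079102413743, 'cy': 234.94673343273706, 'R': array([[ 0.77 , -0.638,  0.002],
       [-0.33 , -0.402, -0.854],
       [ 0.546,  0.657, -0.52 ]]), 't': array([-375.477,  312.558,  844.142])}
jig [([647.7, 79.6, 6.2], 0.96)]
shoebox [([637.8, 82.3, 13.1], 0.94), ([369.8, -162.5, -0.2], 0.63), ([282.9, 234.9, 2.3], 0.56)]
latch_pivot [([648.0, 76.6, 2.0], 0.72), ([582.0, 162.4, 47.5], 0.7), ([752.7, -91.8, -0.8], 0.34)]
latch_knob [([575.9, 200.5, 136.1], 0.53)]
tape [([752.1, -94.3, -0.8], 0.78), ([709.7, 348.6, -0.6], 0.32)]
pen_cup [([711.5, 350.8, 2.1], 0.81)]
scanner [([602.2, -146.9, 5.7], 0.89)]
top {'fovy': 56.622282894883035, 'cx': 319.21240872737167, 'cy': 244.9674011734026, 'R': array([[-0.008, -1.   ,  0.011],
       [-0.987,  0.006, -0.163],
       [ 0.163, -0.012, -0.986]]), 't': array([  51.827,  563.948, 1040.44 ])}
jig [([580.3, 162.7, 54.5], 0.7)]
shoebox [([643.9, 80.0, 12.5], 0.91), ([487.7, 414.0, -1.9], 0.88), ([284.1, 233.5, 3.7], 0.86)]
latch_pivot [([583.6, 163.2, 55.9], 0.74)]
latch_knob [([580.3, 195.4, 133.3], 0.43)]
tape [([755.9, -98.4, 0.2], 0.71)]
pen_cup [([713.8, 352.6, -3.9], 0.76)]
scanner [([600.6, -145.0, -1.1], 0.84)]
{'time_s': 0.8, 'joints': array([-1.241,  0.628,  0.038,  1.517, -0.027,  0.996, -0.02 ]), 'qvel': array([ 0.001, -0.001, -0.   ,  0.   , -0.002, -0.001,  0.   ]), 'joint_torque': array([  0.   , -56.321,   1.226, -19.378,   0.011,   0.001,   0.   ]), 'ee_pos': array([250.569, 599.779, 231.333]), 'tool_rot': array([[-0.923,  0.386,  0.   ],
       [ 0.386,  0.923,  0.   ],
       [ 0.   ,  0.   , -1.   ]]), 'ft_force': array([-0.221, -0.059, -0.21 ]), 'moment': array([-0.036,  0.026, -0.022]), 'grip_width': 0.999045015832542}
```

View pics/side0.png

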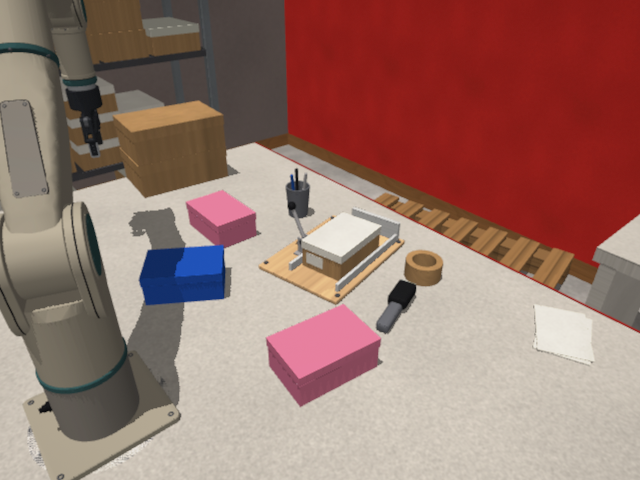

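View pics/top0.png

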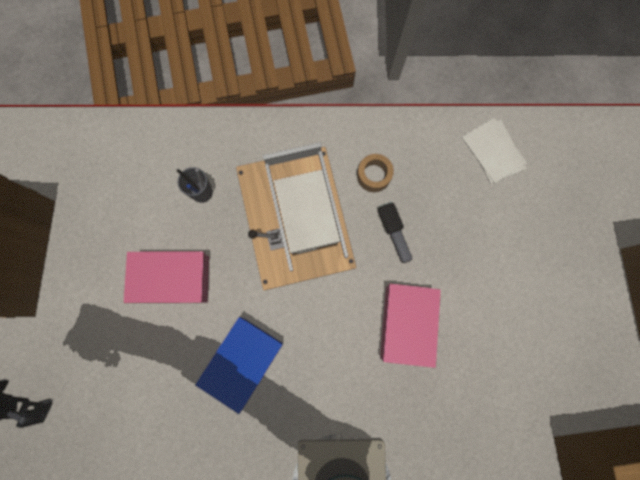

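The wanted box is the white-lidded one on the jig: top (308,212), side (342,238). The look-alikes are two pink ones at top (166,277) and (411,325), and a blue one at top (240,365). Next I measure the jig and confirm with a crop.

```bash
cat > h.py <<'E'
import numpy as np,cv2
np.set_printoptions(precision=3,suppress=True)
def cloud(d,c):
    f=240/np.tan(np.radians(c["fovy"]/2)); v,u=np.mgrid[:480,:640]
    P=np.stack([(u-c["cx"])/f*d,(v-c["cy"])/f*d,d],-1)
    W=(P-c["t"])@c["R"]; W[d<=0]=np.nan
    return W
E
python3 - <<'E'
from workcell import arm
from h import *
for n in ("top","side"):
    z=np.load(f"pics/{n}0.npz"); W=cloud(z["d"],arm.calibration(n))
    near=(np.abs(W[...,0]-650)<230)&(np.abs(W[...,1]-80)<170)
    for nm,lo,hi in(("lid",80,95),("stop",62,72),("rail",30,37),("plate",7,17)):
        m=near&(W[...,2]>lo)&(W[...,2]<hi)
        m=m.astype(np.uint8); k,l,s,ce=cv2.connectedComponentsWithStats(m)
        for i in np.argsort(-s[1:,4])[:3]+1:
            if s[i,4]<30: continue
            p=W[l==i]; r=cv2.minAreaRect(p[:,:2].astype(np.float32))
            print(n,nm,s[i,4],"c",np.round(r[0],1),"size",np.round(r[1],1),"ang",round(np.radians(r[2]),3),"z",np.median(p[:,2]).round(1))
    m=near&(W[...,2]>100); p=W[m]; print("knob pts",len(p),p.mean(0) if len(p) else '', p.min(0),p.max(0))
p=np.load("pics/top0.npz")["p"]; cv2.imwrite("pics/crop0.png",cv2.resize(p[130:300,220:420,::-1],None,fx=4,fy=3.5,interpolation=2)[:600])
E
```

```text
top lid 3715 c [643.6  78.5] size [182.1 120.3] ang 0.223 z 86.5
top stop 290 c [799.2 114. ] size [ 13.5 146.4] ang 0.237 z 66.3
top rail 323 c [674.9  12.5] size [280.4   8.9] ang 0.233 z 33.5
top rail 240 c [680.8 157.7] size [206.5  31.4] ang 0.106 z 33.4
top rail 89 c [540.8 124.7] size [69.5  8.1] ang 0.226 z 33.6
top plate 5576 c [646.9 108.5] size [330.3 240. ] ang 0.23 z 11.6
top plate 792 c [774.3 107.5] size [ 50.5 133.7] ang 0.282 z 11.8
knob pts 103 [576.752 194.082 134.246] [566.542 178.205 101.624] [585.806 207.948 148.002]
side lid 2016 c [640.3  80.8] size [185.9 122.8] ang 0.226 z 88.8
side stop 211 c [620.2  35.5] size [ 98.1 207.7] ang 1.197 z 67.4
side stop 202 c [797.  114.6] size [ 17.2 146.8] ang 0.234 z 67.9
side rail 345 c [676.   15.2] size [289.7  50.6] ang 0.38 z 34.9
side rail 186 c [564.   63.6] size [ 71.7 168.5] ang 0.716 z 33.7
side rail 38 c [768.8 -71.8] size [16.5 46.8] ang 0.989 z 33.6
side plate 2468 c [642.1 110.7] size [331.8 243.5] ang 0.23 z 13.7
side plate 66 c [694.7 239.5] size [98.7 14. ] ang 0.228 z 14.4
side plate 62 c [782.8  67.2] size [61.2 22.7] ang 0.719 z 14.4
knob pts 112 [573.005 191.666 128.964] [562.189 173.959 100.416] [585.363 206.265 149.963]
```

View pics/crop0.png

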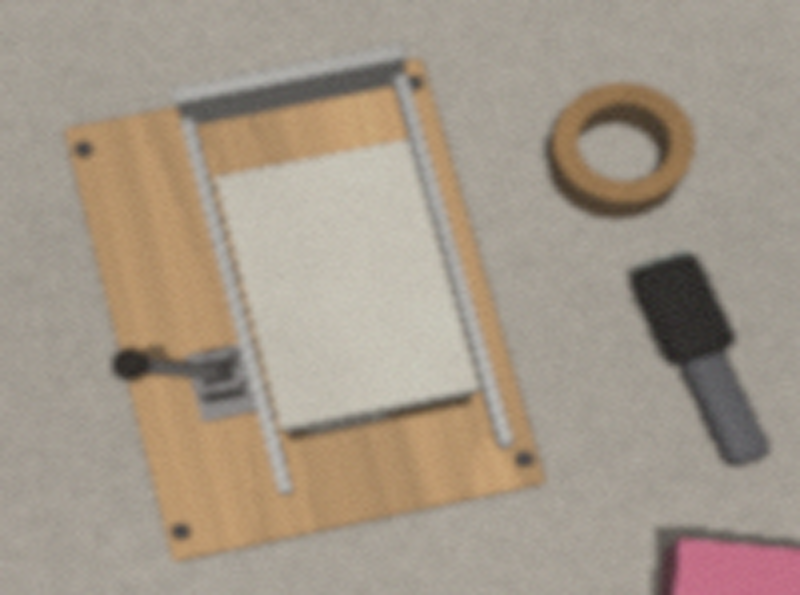

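The enlarged crop shows the white-lidded box between the rails with free plate before the end stop. That makes it the one meant. The jig origin is about (645.7, 78.3) with yaw 0.232.

```bash
cat >> h.py <<'E'
from scipy.spatial.transform import Rotation as Ro
O=np.array([645.7,78.3,0]);YAW=.232
c,s=np.cos(YAW),np.sin(YAW); J=np.array([[c,-s,0],[s,c,0],[0,0,1]])
def rot(tilt,side=0): # tilt: tip forward along jig x
    z=J@np.array([np.sin(tilt),0,-np.cos(tilt)]); y=J[:,1]; 
    return np.stack([np.cross(y,z),y,z],1)
def go(p,tilt):
    from workcell import arm
    st=arm.read_state(); R=st["tool_rot"]; W=O+J@np.array(p,float)
    print("t",st["time_s"],"jigpos",J.T@(st["ee_pos"]-O),"F jig",J.T@st["ft_force"])
    print("offset cm",R.T@(W-st["ee_pos"])/10,"dr",Ro.from_matrix(R.T@rot(tilt)).as_rotvec())
E
python3 -c "
from h import *;go((-150,0,200),0)"
```

```text
t 0.8 jigpos [-264.645  598.358  231.333] F jig [-0.229 -0.006 -0.21 ]
offset cm [-44.422 -41.695   3.131] dr [ 0.    -0.    -0.628]
```

Emit:
jog_arm --deltas '[{"gripper": 0,"offset": [-44.4,-41.7,0],"dr": [0,0,-0.628]},{"gripper": 0,"offset": [-44.4,-41.7,0],"dr": [0,0,-0.628]},{"gripper": 0,"offset": [-44.4,-41.7,0],"dr": [0,0,-0.628]},{"gripper": 0,"offset": [-44.4,-41.7,0],"dr": [0,0,-0.628]},{"gripper": 0,"offset": [-44.4,-41.7,0],"dr": [0,0,-0.628]},{"gripper": 0,"offset": [-44.4,-41.7,0],"dr": [0,0,-0.628]},{"gripper": 0,"offset": [-44.4,-41.7,0],"dr": [0,0,-0.628]},{"gripper": 0,"offset": [-44.4,-41.7,0],"dr": [0,0,-0.628]}]'

```text
time_s: 1.47
ee_pos: [387.4, 293.7, 231.6]
tool_rot: [[-0.973, -0.23, 0.001], [-0.23, 0.973, 0.001], [-0.001, 0.0, -1.0]]
ft_force: [0.7, 0.2, 1.0]
grip_width: -0.002
```

```bash
python3 -c "
from h import *;go((-150,0,200),0.4)
from workcell import arm;print(arm.read_state()['joints'])"
```

```text
t 1.4667 jigpos [-201.828  268.973  231.606] F jig [0.721 0.048 1.027]
offset cm [ -5.173 -26.9     3.154] dr [ 0.    -0.399  0.   ]
[-0.613  0.397 -0.129  1.96   0.07   0.788  1.022]
```

Emit:
jog_arm --deltas '[{"gripper": 0,"offset": [-5.2,-26.9,3.2],"dr": [0,-0.4,0]},{"gripper": 0,"offset": [-5.2,-26.9,3.2],"dr": [0,-0.4,0]},{"gripper": 0,"offset": [-5.2,-26.9,3.2],"dr": [0,-0.4,0]},{"gripper": 0,"offset": [-5.2,-26.9,3.2],"dr": [0,-0.4,0]},{"gripper": 0,"offset": [-5.2,-26.9,3.2],"dr": [0,-0.4,0]},{"gripper": 0,"offset": [-5.2,-26.9,3.2],"dr": [0,-0.4,0]},{"gripper": 0,"offset": [-5.2,-26.9,3.2],"dr": [0,-0.4,0]},{"gripper": 0,"offset": [-5.2,-26.9,3.2],"dr": [0,-0.4,0]}]'

```text
time_s: 2.13
ee_pos: [477.2, 100.3, 205.0]
tool_rot: [[-0.898, -0.231, 0.375], [-0.215, 0.973, 0.085], [-0.385, -0.004, -0.923]]
ft_force: [1.2, -0.9, -0.5]
grip_width: 0.002
```

```bash
python3 -c "
from h import *;go((-128,0,19.5),0.4)
from workcell import arm;print(arm.read_state()['joints'])"
```

```text
t 2.1333 jigpos [-158.927   60.169  204.956] F jig [ 0.955 -1.172 -0.54 ]
offset cm [ 4.298 -5.943 18.328] dr [-0.003 -0.005  0.003]
[ 0.135  0.355 -0.539  2.333  1.156  0.245  0.365]
```

Emit:
jog_arm --deltas '[{"gripper": 0,"offset": [0.8,-5.9,4],"dr": [0,0,0]},{"gripper": 0,"offset": [2,-5.9,8],"dr": [0,0,0]},{"gripper": 0,"offset": [3,-5.9,12],"dr": [0,0,0]},{"gripper": 0,"offset": [3,-5.9,12],"dr": [0,0,0]},{"gripper": 0,"offset": [3,-5.9,12],"dr": [0,0,0]},{"gripper": 0,"offset": [3,-5.9,12],"dr": [0,0,0]}]'

```text
time_s: 2.63
ee_pos: [509.2, 45.7, 80.2]
tool_rot: [[-0.899, -0.226, 0.374], [-0.21, 0.974, 0.084], [-0.384, -0.003, -0.923]]
ft_force: [-0.7, -0.4, -0.1]
grip_width: -0.004
```

```bash
python3 -c "
from h import *;go((-128,0,19.5),0.4)
from workcell import arm;print(arm.read_state()['joints'])"
```

```text
t 2.6333 jigpos [-140.301   -0.382   80.247] F jig [-0.811 -0.25  -0.131]
offset cm [1.194 0.063 6.082] dr [-0.005 -0.006 -0.002]
[ 0.349  0.733 -0.689  2.375  2.138  0.475 -0.416]
```

Emit:
jog_arm --deltas '[{"gripper": 0,"offset": [0.6,0.05,3],"dr": [0,0,0]},{"gripper": 0,"offset": [1.2,0.05,6.05],"dr": [0,0,0]},{"gripper": 0,"offset": [1.2,0.05,6.05],"dr": [0,0,0]},{"gripper": 0,"offset": [1.2,0.05,6.05],"dr": [0,0,0]}]'

```text
time_s: 2.97
ee_pos: [519.5, 50.3, 19.5]
tool_rot: [[-0.901, -0.228, 0.37], [-0.211, 0.974, 0.085], [-0.38, -0.001, -0.925]]
ft_force: [-0.4, 0.8, 0.3]
grip_width: -0.001
```

```bash
python3 -c "
from h import *;go((-100,0,19.5),0.4)
from workcell import arm;print(arm.read_state()['joints'])
p,d=arm.capture('side');cv2.imwrite('pics/s1.png',cv2.resize(p[150:350,200:470,::-1],None,fx=2.9,fy=2.9))"
```

```text
t 2.9667 jigpos [-129.251    1.736   19.471] F jig [-0.239  0.862  0.265]
offset cm [-2.707 -0.168  1.108] dr [-0.002 -0.01  -0.001]
[ 0.352  0.913 -0.716  2.358  2.258  0.624 -0.482]
```

View pics/s1.png

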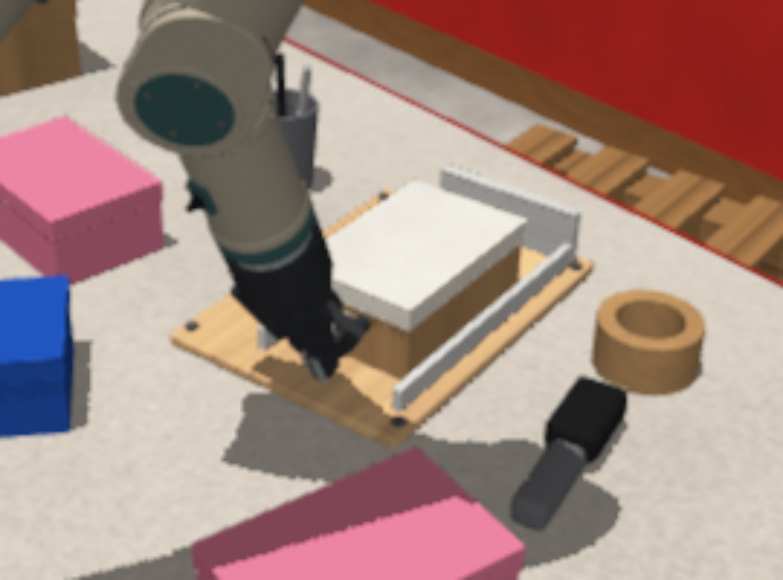

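The picture shows the shut fingertips (325,365) low behind the box's near face, inside the rails. I start the slow push.

Emit:
jog_arm --deltas '[{"gripper": 0,"offset": [-0.37,-0.05,0.15],"dr": [0,0,0]},{"gripper": 0,"offset": [-0.74,-0.1,0.3],"dr": [0,0,0]},{"gripper": 0,"offset": [-1.11,-0.15,0.45],"dr": [0,0,0]},{"gripper": 0,"offset": [-1.48,-0.17,0.6],"dr": [0,0,0]},{"gripper": 0,"offset": [-1.76,-0.17,0.72],"dr": [0,0,0]},{"gripper": 0,"offset": [-2.04,-0.17,0.83],"dr": [0,0,0]},{"gripper": 0,"offset": [-2.32,-0.17,0.95],"dr": [0,0,0]},{"gripper": 0,"offset": [-2.6,-0.17,1.06],"dr": [0,0,0]}]'

```text
time_s: 3.68
ee_pos: [546.9, 54.6, 22.1]
tool_rot: [[-0.899, -0.229, 0.372], [-0.213, 0.973, 0.084], [-0.381, -0.004, -0.924]]
ft_force: [-5.9, -1.8, 4.2]
grip_width: -0.003
```

```bash
python3 -c "
from h import *;go((-80,0,19.5),0.4)
from workcell import arm;print(arm.read_state()['joints'])"
```

```text
t 3.6833 jigpos [-101.57    -0.351   22.108] F jig [-6.175 -0.362  4.158]
offset cm [-1.894  0.038  1.064] dr [-0.004 -0.009  0.001]
[ 0.323  0.895 -0.675  2.288  2.206  0.555 -0.423]
```

Emit:
jog_arm --deltas '[{"gripper": 0,"offset": [-0.2,0,0.08],"dr": [0,0,0]},{"gripper": 0,"offset": [-0.4,0,0.16],"dr": [0,0,0]},{"gripper": 0,"offset": [-0.6,0,0.24],"dr": [0,0,0]},{"gripper": 0,"offset": [-0.8,0,0.32],"dr": [0,0,0]}]'

```text
time_s: 4.02
ee_pos: [554.9, 56.7, 22.0]
tool_rot: [[-0.9, -0.23, 0.372], [-0.214, 0.973, 0.084], [-0.381, -0.004, -0.925]]
ft_force: [-4.9, -0.6, 3.8]
grip_width: 0.001
```

```bash
python3 -c "
from h import *;go((-80,0,19.5),0.4)
from workcell import arm
p,d=arm.capture('side');cv2.imwrite('pics/s2.png',cv2.resize(p[150:350,200:470,::-1],None,fx=2.9,fy=2.9))"
```

```text
t 4.0167 jigpos [-93.338  -0.14   21.986] F jig [-4.852  0.568  3.841]
offset cm [-1.138  0.015  0.738] dr [-0.004 -0.009  0.001]
```

View pics/s2.png

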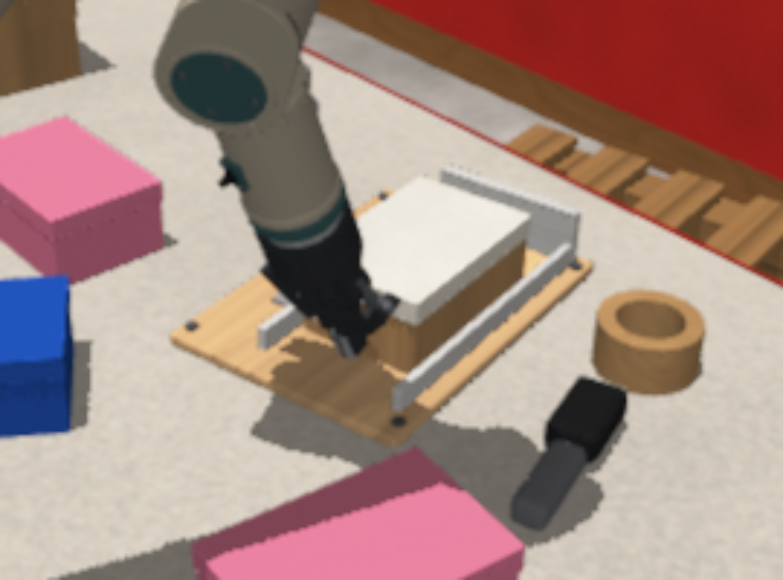

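```bash
cat >> h.py <<'E'
def lid(tag,cam="top"):
    from workcell import arm
    p,d=arm.capture(cam); cv2.imwrite(f"pics/{cam}_{tag}.png",cv2.resize(p[100:320,170:440,::-1],None,fx=2.7,fy=2.7) if cam=="top" else p[:,:,::-1])
    W=cloud(d,arm.calibration(cam)); j=(W-O)@J
    m=(np.abs(j[...,0]-30)<130)&(np.abs(j[...,1])<75)&(j[...,2]>74)&(j[...,2]<97)&(p.min(-1)>110)
    q=j[m]; A=np.c_[q[:,:2],np.ones(len(q))]; sol=np.linalg.lstsq(A,q[:,2],rcond=None)[0]
    r=cv2.minAreaRect(q[:,:2].astype(np.float32))
    print("lid n",len(q),"slope",sol[:2],"z",np.median(q[:,2]),"rect",np.round(r[0],1),np.round(r[1],1),r[2],"xmin/max",np.percentile(q[:,0],[.5,99.5]))
E
python3 -c "
from h import *;lid('a')"
```

```text
lid n 3731 slope [ 0.003 -0.001] z 86.58360671278288 rect [8.3 1. ] [119.9 181.5] 89.71629333496094 xmin/max [-81.705  97.416]
```

View pics/top_a.png

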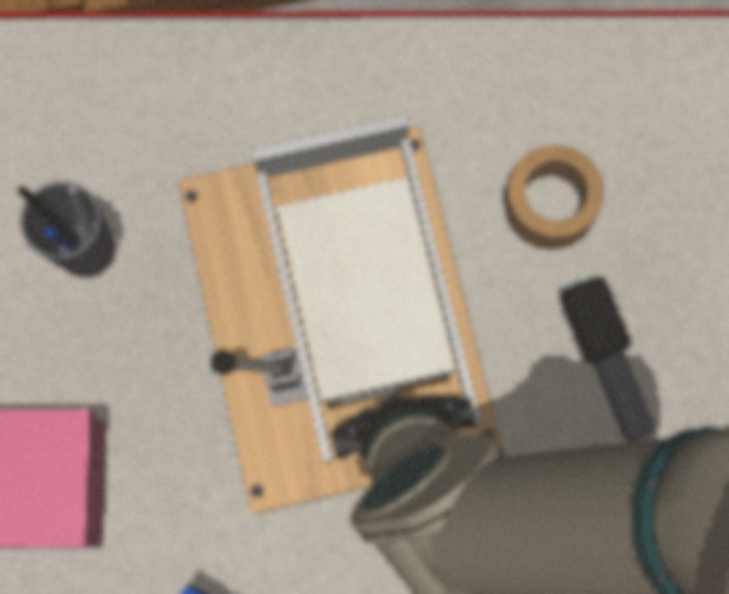

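Box is flat (slope 0.003) and sliding: its centre is at jig x 8.3, so 52 mm remain. The knuckles clear the lever. I carry on.

Emit:
jog_arm --deltas '[{"gripper": 0,"offset": [-0.28,0.0,0.11],"dr": [0,0,0]},{"gripper": 0,"offset": [-0.56,0.0,0.23],"dr": [0,0,0]},{"gripper": 0,"offset": [-0.84,0.0,0.34],"dr": [0,0,0]},{"gripper": 0,"offset": [-1.12,0.0,0.46],"dr": [0,0,0]},{"gripper": 0,"offset": [-1.4,0.0,0.57],"dr": [0,0,0]},{"gripper": 0,"offset": [-1.68,0.0,0.69],"dr": [0,0,0]},{"gripper": 0,"offset": [-1.96,0.0,0.8],"dr": [0,0,0]},{"gripper": 0,"offset": [-2.24,0.0,0.92],"dr": [0,0,0]}]'

```text
time_s: 4.78
ee_pos: [580.3, 62.4, 22.4]
tool_rot: [[-0.899, -0.229, 0.374], [-0.213, 0.973, 0.084], [-0.383, -0.004, -0.924]]
ft_force: [-2.1, -0.8, -1.1]
grip_width: -0.001
```

```bash
python3 -c "
from h import *;go((-50,0,19.5),0.4)
lid('b')
from workcell import arm;print(arm.read_state()['joints'])"
```

```text
t 4.7833 jigpos [-67.307  -0.486  22.448] F jig [-2.182 -0.279 -1.126]
offset cm [-1.485  0.051  0.936] dr [-0.004 -0.007  0.001]
lid n 3690 slope [ 0.004 -0.001] z 86.62871903658854 rect [33.5  1.3] [181.1 120.2] 0.08380568027496338 xmin/max [-56.439 122.632]
[ 0.278  0.886 -0.621  2.201  2.136  0.482 -0.352]
```

Box at x 33.5, flat, 26.5 mm to go.

Emit:
jog_arm --deltas '[{"gripper": 0,"offset": [-0.28,0.01,0.12],"dr": [0,0,0]},{"gripper": 0,"offset": [-0.56,0.02,0.24],"dr": [0,0,0]},{"gripper": 0,"offset": [-0.84,0.03,0.36],"dr": [0,0,0]},{"gripper": 0,"offset": [-1.12,0.03,0.48],"dr": [0,0,0]},{"gripper": 0,"offset": [-1.4,0.03,0.6],"dr": [0,0,0]},{"gripper": 0,"offset": [-1.68,0.03,0.72],"dr": [0,0,0]},{"gripper": 0,"offset": [-1.96,0.03,0.84],"dr": [0,0,0]},{"gripper": 0,"offset": [-2.1,0.03,0.9],"dr": [0,0,0]}]'

```text
time_s: 5.5
ee_pos: [602.7, 68.0, 22.4]
tool_rot: [[-0.898, -0.229, 0.375], [-0.213, 0.973, 0.084], [-0.384, -0.005, -0.923]]
ft_force: [-3.4, -0.6, 3.0]
grip_width: 0.003
```

```bash
python3 -c "
from h import *;go((-40,0,19.5),0.4)
lid('c')
from workcell import arm;print(arm.read_state()['joints'])"
```

```text
t 5.5 jigpos [-44.257  -0.148  22.405] F jig [-3.47   0.191  3.048]
offset cm [-0.282  0.016  0.432] dr [-0.004 -0.006  0.001]
lid n 3654 slope [0.003 0.   ] z 86.55369664977472 rect [56.8  2. ] [181.9 119.9] 0.2893786132335663 xmin/max [-33.511 145.212]
[ 0.242  0.882 -0.577  2.143  2.079  0.431 -0.299]
```

Lid centre is at 56.8, so about 3 mm left. Now 1 mm steps until the force rises.

Emit:
jog_arm --deltas '[{"gripper": 0,"offset": [-0.1,0.0,0.04],"dr": [0,0,0]},{"gripper": 0,"offset": [-0.2,0.0,0.08],"dr": [0,0,0]},{"gripper": 0,"offset": [-0.3,0.0,0.12],"dr": [0,0,0]}]'

```text
time_s: 5.8
ee_pos: [605.0, 68.5, 22.2]
tool_rot: [[-0.899, -0.229, 0.374], [-0.213, 0.973, 0.084], [-0.383, -0.004, -0.924]]
ft_force: [-5.0, -0.9, 4.7]
grip_width: 0.0
```

```bash
python3 -c "
from h import *;go((-40,0,19.5),0.4)
lid('d')"
```

```text
t 5.8 jigpos [-41.902  -0.131  22.226] F jig [-5.029  0.259  4.69 ]
offset cm [-0.071  0.014  0.325] dr [-0.004 -0.007  0.001]
lid n 3656 slope [ 0.004 -0.001] z 86.62025804041687 rect [58.8  1.9] [181.9 120.1] 0.32368549704551697 xmin/max [-31.266 147.726]
```

Emit:
jog_arm --deltas '[{"gripper": 0,"offset": [-0.1,0.0,0.04],"dr": [0,0,0]},{"gripper": 0,"offset": [-0.2,0.0,0.08],"dr": [0,0,0]}]'

```text
time_s: 6.02
ee_pos: [607.1, 69.0, 22.2]
tool_rot: [[-0.899, -0.229, 0.374], [-0.213, 0.973, 0.084], [-0.383, -0.004, -0.924]]
ft_force: [-4.7, -1.4, 2.7]
grip_width: 0.005
```

```bash
python3 -c "
from h import *;go((-40,0,19.5),0.4)
lid('e')"
```

```text
t 6.0167 jigpos [-39.705  -0.213  22.235] F jig [-4.878 -0.255  2.71 ]
offset cm [0.132 0.022 0.241] dr [-0.004 -0.007  0.001]
lid n 3643 slope [ 0.004 -0.001] z 86.6181130161997 rect [61.  2.] [181.5 120. ] 0.43633896112442017 xmin/max [-28.988 149.807]
```

No stop contact yet; the force is still only that of sliding. I continue.

Emit:
jog_arm --deltas '[{"gripper": 0,"offset": [-0.1,0.0,0.04],"dr": [0,0,0]},{"gripper": 0,"offset": [-0.2,0.0,0.08],"dr": [0,0,0]}]'

```text
time_s: 6.23
ee_pos: [608.4, 69.3, 22.0]
tool_rot: [[-0.899, -0.229, 0.373], [-0.213, 0.973, 0.084], [-0.382, -0.004, -0.924]]
ft_force: [-10.3, -3.2, 9.2]
grip_width: -0.001
```

```bash
python3 -c "
from h import *;go((-40,0,19.5),0.4)
lid('f')"
```

```text
t 6.2333 jigpos [-38.345  -0.187  22.019] F jig [-10.769  -0.729   9.218]
offset cm [0.249 0.02  0.17 ] dr [-0.004 -0.008  0.001]
lid n 3656 slope [ 0.004 -0.003] z 86.59128190290531 rect [62.7  2.1] [181.9 120. ] 0.3598746359348297 xmin/max [-27.931 150.868]
```

Emit:
jog_arm --deltas '[{"gripper": 0,"offset": [-0.08,0.0,0.03],"dr": [0,0,0]},{"gripper": 0,"offset": [-0.15,0.0,0.06],"dr": [0,0,0]},{"gripper": 0,"offset": [-0.15,0.0,0.06],"dr": [0,0,0]}]'

```text
time_s: 6.53
ee_pos: [608.4, 69.4, 21.7]
tool_rot: [[-0.9, -0.229, 0.371], [-0.213, 0.973, 0.083], [-0.38, -0.004, -0.925]]
ft_force: [-12.2, -3.7, 8.3]
grip_width: 0.0
```

```bash
python3 -c "
from h import *;go((-40,0,19.5),0.4)
lid('g')"
```

```text
t 6.5333 jigpos [-38.325  -0.111  21.709] F jig [-12.692  -0.836   8.314]
offset cm [0.239 0.012 0.141] dr [-0.004 -0.01   0.001]
lid n 3647 slope [ 0.004 -0.002] z 86.6203005445873 rect [62.5  2.1] [182.2 120.1] 0.4112226665019989 xmin/max [-28.096 150.876]
```

View pics/top_g.png

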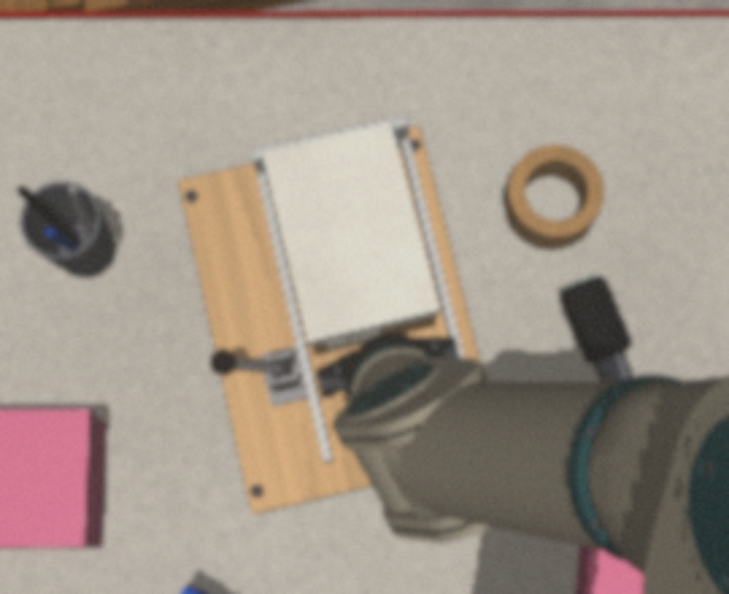

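The TCP stopped at -38.3 while the force rose to 12.7 N, so the box is home and flat. In this picture the lid meets the stop at (325,137). Now I back out and lift.

Emit:
jog_arm --deltas '[{"gripper": 0,"offset": [1.0,0.0,-0.4],"dr": [0,0,0]},{"gripper": 0,"offset": [3,0.0,-1.2],"dr": [0,0,0]},{"gripper": 0,"offset": [5.6,0.0,-2.3],"dr": [0,0,0]},{"gripper": 0,"offset": [7.1,0,-6],"dr": [0,0,0]},{"gripper": 0,"offset": [8.6,0,-9.7],"dr": [0,0.1,0]},{"gripper": 0,"offset": [10.1,0,-13.4],"dr": [0,0.2,0]},{"gripper": 0,"offset": [11.6,0,-17.1],"dr": [0,0.3,0]},{"gripper": 0,"offset": [13,0,-20.7],"dr": [0,0.4,0]}]'

```text
time_s: 7.25
ee_pos: [485.0, 18.4, 81.9]
tool_rot: [[-0.951, -0.226, 0.213], [-0.234, 0.972, -0.015], [-0.203, -0.064, -0.977]]
ft_force: [-0.4, -0.0, -0.5]
grip_width: -0.005
```

```bash
python3 -c "
from h import *;go((-40,200,225),0)
lid('h')
from workcell import arm;print(arm.read_state()['joints'])"
```

```text
t 7.25 jigpos [-170.117  -21.346   81.886] F jig [-0.354  0.035 -0.487]
offset cm [-15.863  21.223 -12.729] dr [-0.064  0.205  0.003]
lid n 3654 slope [ 0.003 -0.   ] z 86.62059940405709 rect [62.1  2.2] [182.  119.9] 0.4747825860977173 xmin/max [-27.989 151.139]
[ 0.242  0.655 -0.532  2.282  1.431  0.368  0.262]
```

View pics/top_h.png

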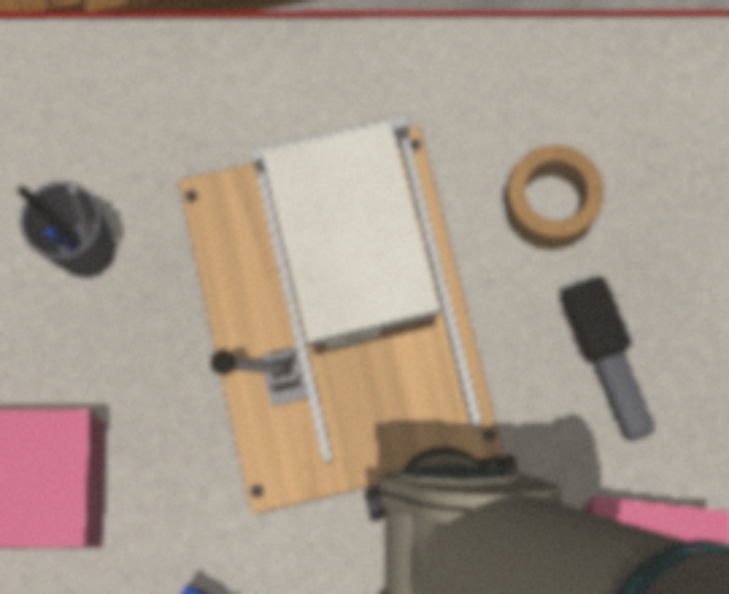

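```bash
python3 -c "
from h import *;go((-150,0,225),0)
for n in('top','side'):
    from workcell import arm
    z=np.load(f'pics/{n}0.npz');j=(cloud(z['d'],arm.calibration(n))-O)@J
    m=(np.abs(j[...,0]+42)<30)&(np.abs(j[...,1]-120)<40)&(j[...,2]>124);q=j[m];print(n,len(q),q.mean(0),q.min(0),q.max(0))
"
```

```text
t 7.3 jigpos [-169.813  -21.699   82.947] F jig [0.744 0.077 1.298]
offset cm [ -4.841   1.259 -13.616] dr [-0.065  0.205  0.002]
top 77 [-40.525 132.091 141.913] [-49.715 121.21  124.998] [-30.226 142.93  148.002]
side 71 [-45.378 131.024 138.969] [-54.285 121.683 124.182] [-31.307 142.679 149.963]
```

Emit:
jog_arm --deltas '[{"gripper": 0,"offset": [-1.2,0.3,-3.5],"dr": [-0.02,0.05,0]},{"gripper": 0,"offset": [-2.4,0.6,-7],"dr": [-0.03,0.1,0]},{"gripper": 0,"offset": [-4.8,1.3,-13.6],"dr": [-0.06,0.2,0]},{"gripper": 0,"offset": [-4.8,1.3,-13.6],"dr": [-0.06,0.2,0]},{"gripper": 0,"offset": [-4.8,1.3,-13.6],"dr": [-0.06,0.2,0]},{"gripper": 0,"offset": [-4.8,1.3,-13.6],"dr": [-0.06,0.2,0]}]'

```text
time_s: 7.8
ee_pos: [501.6, 43.9, 225.0]
tool_rot: [[-0.974, -0.228, 0.008], [-0.228, 0.974, 0.0], [-0.008, -0.002, -1.0]]
ft_force: [1.9, 0.0, -0.0]
grip_width: -0.001
```

```bash
python3 -c "
from h import *;go((-40,200,225),0)
from workcell import arm;print(arm.read_state()['joints'])
"
```

```text
t 7.8 jigpos [-148.172   -0.385  225.019] F jig [ 1.894 -0.445 -0.035]
offset cm [-10.781  20.058   0.056] dr [-0.002  0.008 -0.002]
[ 0.46   0.56  -0.904  1.918  0.553  0.925  1.087]
```

Emit:
jog_arm --deltas '[{"gripper": 0,"offset": [-10.8,20,0],"dr": [0,0,0]},{"gripper": 0,"offset": [-10.8,20,0],"dr": [0,0,0]},{"gripper": 0,"offset": [-10.8,20,0],"dr": [0,0,0]},{"gripper": 0,"offset": [-10.8,20,0],"dr": [0,0,0]},{"gripper": 0,"offset": [-10.8,20,0],"dr": [0,0,0]},{"gripper": 0,"offset": [-10.8,20,0],"dr": [0,0,0]},{"gripper": 0,"offset": [-10.8,20,0],"dr": [0,0,0]}]'

```text
time_s: 8.38
ee_pos: [557.3, 270.3, 222.7]
tool_rot: [[-0.972, -0.237, 0.008], [-0.237, 0.972, 0.002], [-0.009, 0.0, -1.0]]
ft_force: [0.6, -0.0, 0.2]
grip_width: -0.003
```

```bash
python3 -c "
from h import *;go((-40,195,117),0)
from workcell import arm;print(arm.read_state()['joints'])
"
```

```text
t 8.3833 jigpos [-41.909 207.149 222.659] F jig [ 0.567 -0.175  0.187]
offset cm [-0.09  -1.217 10.567] dr [0.    0.009 0.007]
[-0.017  0.711 -0.832  1.611  0.585  1.076  0.798]
```

Emit:
jog_arm --deltas '[{"gripper": 0,"offset": [0,-0.6,4],"dr": [0,0,0]},{"gripper": 0,"offset": [0,-1.2,7],"dr": [0,0,0]},{"gripper": 0,"offset": [0,-1.2,9.7],"dr": [0,0,0]},{"gripper": 0,"offset": [0,-1.2,9.7],"dr": [0,0,0]},{"gripper": 0,"offset": [0,-1.2,9.7],"dr": [0,0,0]}]'

```text
time_s: 8.8
ee_pos: [559.7, 250.7, 124.6]
tool_rot: [[-0.973, -0.231, 0.004], [-0.231, 0.973, -0.004], [-0.003, -0.005, -1.0]]
ft_force: [0.2, 0.8, 1.1]
grip_width: 0.002
```

```bash
python3 -c "
from h import *;go((-40,165,126),0)
lid('i')
from workcell import arm
p,d=arm.capture('side');cv2.imwrite('pics/s3.png',cv2.resize(p[120:320,180:450,::-1],None,fx=2.9,fy=2.9))"
```

```text
t 8.8 jigpos [-44.063 187.53  124.589] F jig [0.391 0.689 1.057]
offset cm [-0.404 -2.254 -0.129] dr [-0.005  0.003  0.001]
lid n 2980 slope [0.    0.001] z 86.6046713403806 rect [64.9  2.1] [177.2 120. ] 0.3473087549209595 xmin/max [-13.595 151.47 ]
```

View pics/s3.png

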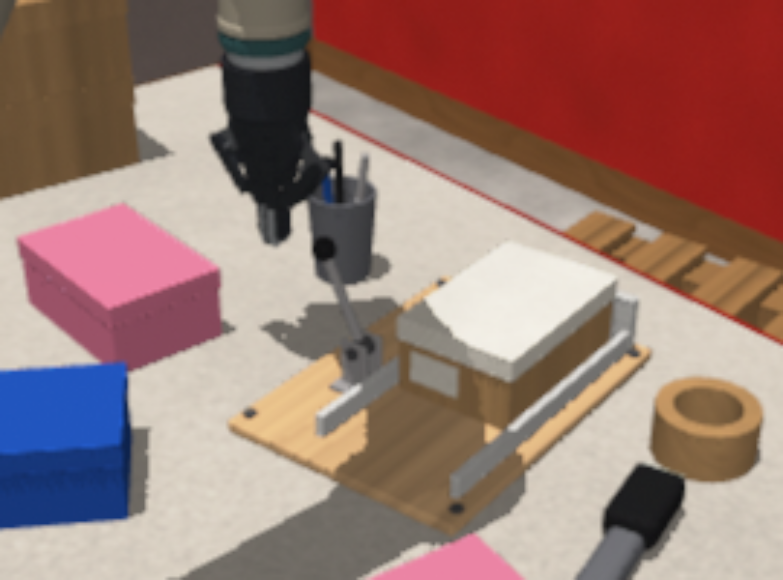

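The picture shows the fingertips at (275,240), left of the ball at (323,247). The knuckle at (325,170) is well above it. Now I push the knob towards jig -y.

Emit:
jog_arm --deltas '[{"gripper": 0,"offset": [-0.3,-1.2,0],"dr": [0,0,0]},{"gripper": 0,"offset": [-0.3,-2.4,0],"dr": [0,0,0]},{"gripper": 0,"offset": [-0.3,-3.0,0],"dr": [0,0,0]},{"gripper": 0,"offset": [-0.3,-3.6,0],"dr": [0,0,0]},{"gripper": 0,"offset": [-0.3,-4.2,0],"dr": [0,0,0]},{"gripper": 0,"offset": [-0.3,-4.8,0],"dr": [0,0,0]}]'

```text
time_s: 9.4
ee_pos: [574.3, 206.3, 126.8]
tool_rot: [[-0.973, -0.232, 0.006], [-0.232, 0.973, 0.0], [-0.006, -0.001, -1.0]]
ft_force: [-0.7, 1.4, 1.4]
grip_width: 0.002
```

```bash
python3 -c "
from h import *;go((-41,95,126),0)
from workcell import arm
p,d=arm.capture('side');cv2.imwrite('pics/s4.png',cv2.resize(p[120:320,180:450,::-1],None,fx=2.9,fy=2.9))"
```

```text
t 9.4 jigpos [-40.049 141.02  126.833] F jig [-0.321  1.514  1.367]
offset cm [ 0.108 -4.602  0.089] dr [-0.001  0.006  0.003]
```

View pics/s4.png

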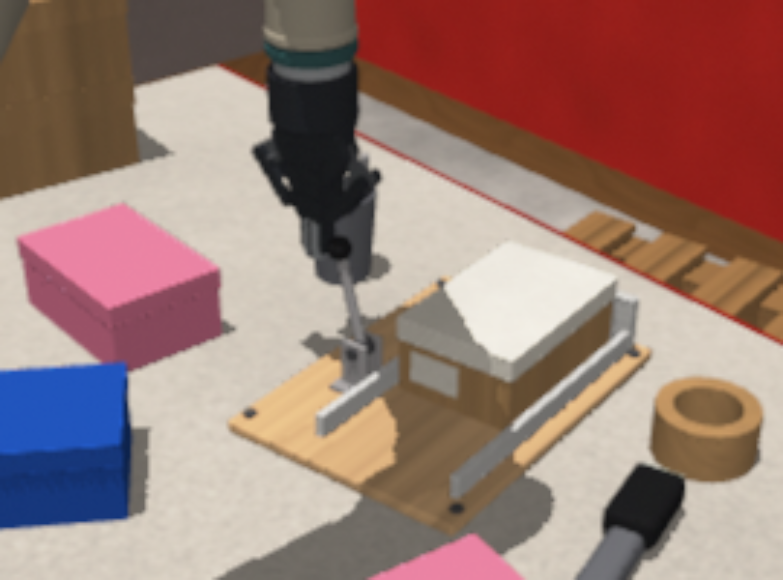

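The ball has moved from (323,247) to (338,247) and the finger feels about 1.5 N. I continue past dead centre.

Emit:
jog_arm --deltas '[{"gripper": 0,"offset": [0,-0.6,0],"dr": [0,0,0]},{"gripper": 0,"offset": [0,-1.2,0],"dr": [0,0,0]},{"gripper": 0,"offset": [0,-1.8,0],"dr": [0,0,0]},{"gripper": 0,"offset": [0,-2.4,0],"dr": [0,0,0]},{"gripper": 0,"offset": [0,-3,0],"dr": [0,0,0]},{"gripper": 0,"offset": [0,-3.6,0],"dr": [0,0,0]},{"gripper": 0,"offset": [0,-4.2,0],"dr": [0,0,0]},{"gripper": 0,"offset": [0,-4.8,0],"dr": [0,0,0]}]'

```text
time_s: 10.12
ee_pos: [584.9, 158.3, 125.6]
tool_rot: [[-0.973, -0.232, 0.004], [-0.232, 0.973, -0.002], [-0.004, -0.003, -1.0]]
ft_force: [0.3, -0.1, -0.6]
grip_width: -0.001
```

```bash
python3 -c "
from h import *;go((-41,160,126),0)
from workcell import arm
p,d=arm.capture('side');cv2.imwrite('pics/s5.png',cv2.resize(p[120:320,180:450,::-1],None,fx=2.9,fy=2.9))"
```

```text
t 10.1167 jigpos [-40.782  91.818 125.626] F jig [ 0.235 -0.126 -0.573]
offset cm [ 0.006  6.818 -0.061] dr [-0.003  0.004  0.002]
```

View pics/s5.png

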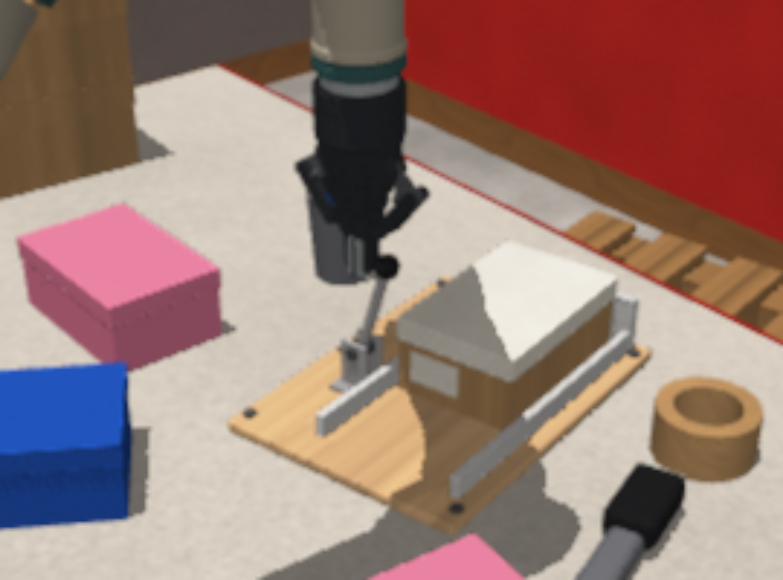

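The ball is past upright at (386,266) with no force on the finger, perhaps just snapping. I hold briefly and look again.

Emit:
jog_arm --deltas '[{"gripper": 0,"offset": [0,0,0],"dr": [0,0,0]},{"gripper": 0,"offset": [0,0,0],"dr": [0,0,0]},{"gripper": 0,"offset": [0,0,0],"dr": [0,0,0]}]'

```text
time_s: 10.42
ee_pos: [584.7, 159.9, 125.9]
tool_rot: [[-0.972, -0.233, 0.005], [-0.233, 0.972, -0.001], [-0.004, -0.002, -1.0]]
ft_force: [-0.0, 0.9, -0.2]
grip_width: 0.003
```

```bash
python3 -c "
from h import *;go((-41,160,126),0)
from workcell import arm
p,d=arm.capture('side');cv2.imwrite('pics/s6.png',cv2.resize(p[120:320,180:450,::-1],None,fx=2.9,fy=2.9))"
```

```text
t 10.4167 jigpos [-40.636  93.432 125.888] F jig [ 0.164  0.906 -0.233]
offset cm [ 0.015  6.657 -0.027] dr [-0.002  0.004  0.003]
```

View pics/s6.png

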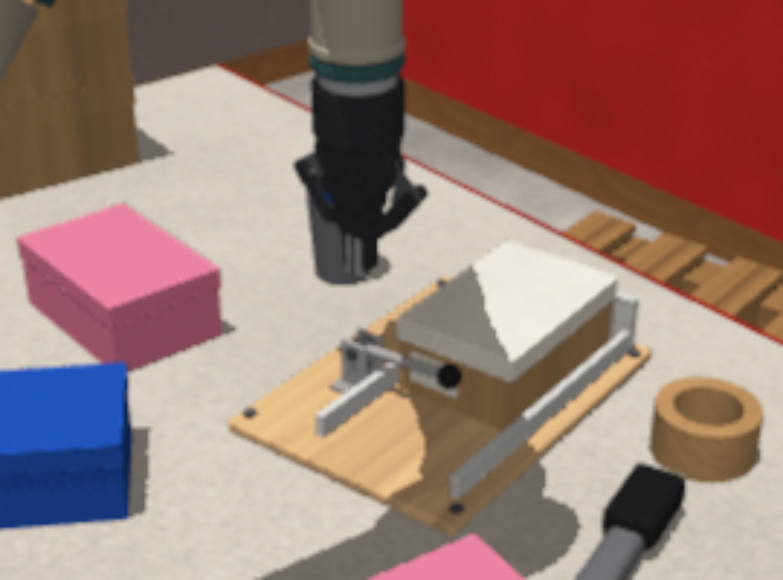

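It snapped: the ball is now at (448,376), level in front of the box's near end, so the lever is down across it. I lift straight up and check from both cameras.

Emit:
jog_arm --deltas '[{"gripper": 0,"offset": [0,0,-4],"dr": [0,0,0]},{"gripper": 0,"offset": [0,0,-8],"dr": [0,0,0]},{"gripper": 0,"offset": [0,6,-11],"dr": [0,0,0]},{"gripper": 0,"offset": [4,12,-11],"dr": [0,0,0]},{"gripper": 0,"offset": [8,16,-11],"dr": [0,0,0]},{"gripper": 0,"offset": [10,18,-11],"dr": [0,0,0]},{"gripper": 0,"offset": [10,18,-11],"dr": [0,0,0]},{"gripper": 0,"offset": [10,18,-11],"dr": [0,0,0]}]'

```text
time_s: 11.13
ee_pos: [438.2, 317.5, 236.4]
tool_rot: [[-0.97, -0.243, 0.003], [-0.243, 0.97, 0.002], [-0.003, 0.002, -1.0]]
ft_force: [-1.1, 0.9, 0.8]
grip_width: 0.002
```

```bash
python3 -c "
from h import *;go((-41,160,126),0)
lid('z')
from workcell import arm
for t in ('latch_knob','tape','pen_cup','scanner'):
    print(t,[(np.round(r['centre'],1).tolist(),round(r['p'],2)) for r in arm.mark_of(t,'top')[:2]])
p,d=arm.capture('side');cv2.imwrite('pics/s7.png',cv2.resize(p[120:320,180:450,::-1],None,fx=2.9,fy=2.9))
print('knob jig',[J.T@(np.array(r['centre'])-O) for r in arm.mark_of('latch_knob','side')[:2]])"
```

```text
t 11.1333 jigpos [-146.987  280.472  236.416] F jig [-0.813  1.157  0.843]
offset cm [-10.394 -12.21   11.057] dr [0.002 0.003 0.014]
lid n 3661 slope [ 0.003 -0.001] z 86.57197053541235 rect [62.5  2.1] [181.8 120. ] 0.3853227198123932 xmin/max [-27.804 150.799]
latch_knob [([606.4, 62.7, 56.4], 0.55)]
tape [([758.5, -97.1, -2.6], 0.93)]
pen_cup [([713.6, 351.8, -1.9], 0.61)]
scanner [([601.2, -144.5, -0.7], 0.71)]
knob jig [array([-39.759,   2.201,  60.   ])]
```

View pics/top_z.png

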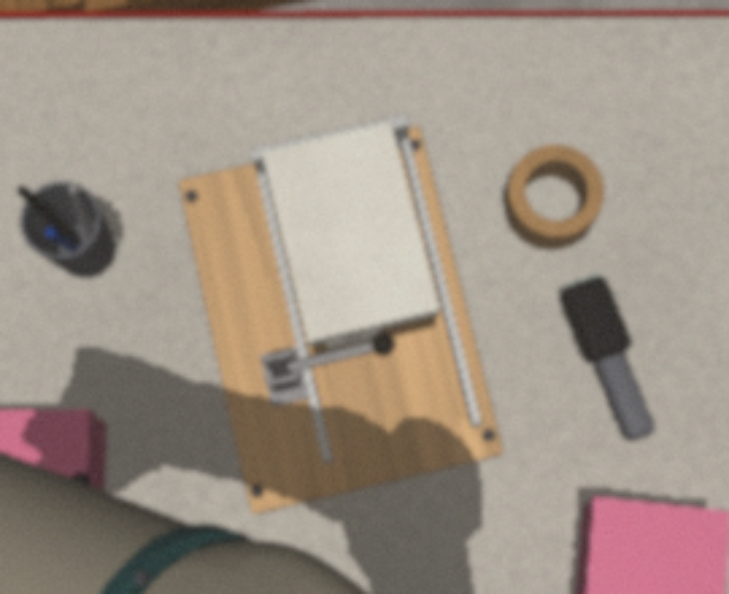

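View pics/s7.png

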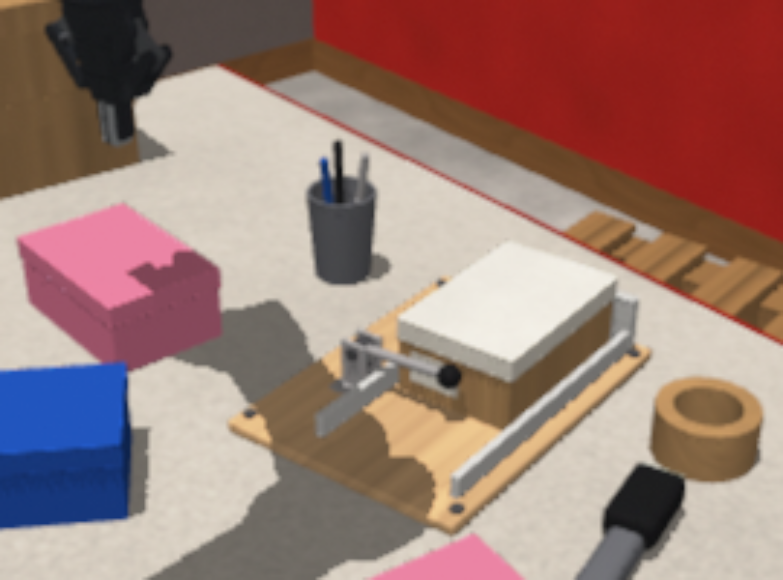

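The lever lies across the near end, with the knob at top (382,342) and side (448,376). The box is at the stop and the bystanders are where they were. I hand in.

```bash
python3 -c "
from workcell import arm;print(arm.finish_job())"
```

```text
the job is handed in; nothing more can be done
None
```

The shoe box is home against the end stop and the latch lever is snapped down across its near end. I handed the job in at about 11 s of the 48 s allowed; the hand-in reports no verdict.

- **Push:** I slid the box with the shut fingertips low on its near face. At the end the fingertips stopped moving while the push rose from about 5 N to 13 N, which is how I judged it home. The lid stayed flat throughout (measured slope at most 0.004).
- **Latch:** I pushed the knob over from its left side with the fingertips, without gripping it, at about 1.5 N. It snapped level. The knob now measures about jig (-40, +2, +60) mm; the locked position works out to about (-42, -3, +57).
- **Other things:** The tape roll, pen cup and scanner measure within about 3 mm of where they started, which is within the cameras' accuracy. The robot is clear of everything.

**Disagreements:**
- The lid's centre measured jig x = +62.5 mm instead of +60. I put this down to a 2 mm error in my estimate of the jig's position, because the stop contact was clear from the force.
- While pushing, the fingertips rode about 2.5 mm above the commanded height, without lifting the box.

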